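# Set down the loose corner screw of a rocking levelling table

### The job

The small square levelling table rocks: one of its four corner screws is wound up, so that its bar-shaped knob stands a little higher than the others, its bar does not point to the middle of the table and its foot hangs clear. Turn that knob clockwise, seen from above, until its bar points to the middle as the others do and all four feet carry load. Leave the table where it stands with the dish on it.

Things in the scene. Friction and masses are not known exactly. Their poses are not given: they have to be found in the camera images.
- levelling_table: Square metal table, 156 x 156 mm, 2.3 kg, loose on the worktop; plate top at 36 mm. Origin: on the worktop under its middle, z up. The four screws stand at its corners, 92 mm out along its own +x, -x, +y, -y (the sides run at 45 degrees to these axes). The loose screw is on +x; the other three are locked, their bars pointing to the middle, tops at 86 mm.
- knob_grip (a point): Middle of the loose knob's grey grip bar, on the screw's axis, z up. Bar 38 mm long (this x axis), 12 mm thick (y axis: pinch it so), 26 mm high, 13 mm below to 13 mm above this point; below it 10 mm of thin neck and a collar 24 mm across. 73 mm above the worktop when set, 4 to 5 mm higher when wound up. Next knobs 130 mm away; rim of the dish about 45 mm.
- corner_knob (a joint): Angle of the loose knob, rad, growing clockwise from above; 0: bar points to the middle, table stands right. Starts at -1.35 to -0.9. Each rad lowers the screw, knob and all, 4 mm. Its foot meets the worktop at about -0.37, then yields 3 N per mm; from -0.2 to +0.2 all feet are loaded, past +0.4 the table rocks the other way. Stops at -1.6, +0.9; turns with 0.1 N m and stays put.
- dish: Round whitish lidded culture dish, 90 mm across, 15 mm high, lying loose on the middle of the table; origin at the centre of its underside. It stays there.
- screw_foot: Round rubber foot of the loose screw, 24 mm across, at the lower end of the screw under the table's corner; at the start it hangs 2 to 4 mm clear of the worktop. Its origin lies on the screw's axis, 1.5 mm above its underside.
There are look-alikes about, which are no part of the job. Leave any turquoise look-alike of the dish alone.

How it is judged (in metres and radians):
At the end, for the whole second after the job is handed in: The loose screw's foot presses on the worktop with 1 to 7.5 N, so all four feet are loaded (its bar points to the middle within about 0.25 rad); the table is level within 0.7 degrees, at rest, never shifted by over 30 mm, and the dish lies on it (contact force between screw_foot and anything else between 1 and 7.5 N and angle between levelling_table's own z axis and vertical below 0.012 rad and z of dish in the frame of levelling_table above 0.03 m and linear speed of levelling_table below 0.01 m/s); the robot touches nothing.
It fails at once if the table is shifted by more than 30 mm (distance of levelling_table from where it was at the start of the episode above 0.03 m).
It fails at once if the dish is knocked off the table (height (world z) of dish below 0.025 m).
It also fails if it takes over 32 s, if anything falls off the work surface, if the arm or the gripper's body presses on something with over 40 N, if the wrist force passes 120 N, or if a joint passes its speed limit or range.

### The arm

A 6-joint arm with a two-finger parallel gripper is mounted at the origin on a cart in front of the work surface, level with it; the furniture and walls round the work are solid. World frame = base frame: x ahead of the robot, y to its left, z up, the work surface at z = 0. Lengths are in mm, angles in rad, forces in N, time in s.
With the tool pointing down it reaches from about 350 to 875 mm from the base axis. Payload 4.2 kg.
Tool frame: the origin (TCP) lies on the mounting face of the last link; the fingertips stand 173 mm ahead of it and the grasp point (between the pads) lies 155 mm ahead of it; z points along the fingers, y is the direction in which the jaws open and shut (so a half turn about z gives the same grasp; the last joint's range is limited). The gripper opens to 85 mm and grips with 20 to 120 N. Pads are 22 mm wide; open, the fingers measure 114 mm over their backs; the gripper's body (76 mm by 85 mm) begins 54 mm behind the grasp point. The pads swing forward as they close: fully open they stand 13 mm farther back than shut.
Start: joints at [-1.081, 0.385, 0.008, 0, -1.194, -0.259], TCP at [142.991, -608.403, 404.712] pointing down, gripper open.
Joint ranges: [-3.14, 3.14], [-1.21, 2.06], [-1.07, 1.41], [-3.16, 2.05], [-2.99, -0.16], [-3.1, 3.1]. Speed limits (rad/s): [2.79, 2.79, 3.14, 3.14, 3.14, 3.14].

### API

Orientations are given as a unit quaternion [x, y, z, w].
In Python, from bench import arm gives the robot as it stands.
- The arm moves only by the shell command python3 -m jog 'ROWS' [OPENING]. ROWS is JSON, a list that holds one entry, the list of rows, each a list of 4 numbers: the shift along the tool's x, y, z in mm, then the turn about the tool's z in degrees. In form: [[[x, y, z, spin], ...]]. A call has exactly 5 rows; each row is the pose to reach, as a shift and turn from the pose measured when the call began, along the tool's axes at that moment; what a row does not reach only later rows make up. A row lasts 1/8 s, in which the tool goes at most 62.5 mm and 10.7 degrees, less where a joint would pass 70% of its speed; a pose out of reach is approached as far as the arm can. A call with a gripper value outside its range is refused whole. OPENING is the finger opening in mm, from 0 to 85.4, set as the call begins (- or left out, the last holds). The fingers move at their own pace and stop on an object; the grip force is fixed at half the most. Time passes only in rows, so rows that repeat a pose let the fingers close, or fill a call up. It gives the time, the measured TCP pose, the force and the opening at its end, in the units of the state.
- arm.read_state(): the state, without advancing time (a new reading comes with each control period).
- arm.get_image(name): name is "scene" or "side" or "wrist"; returns (picture, depth): 480x640x3 uint8, blue, green, red; 480x640 float32, mm along the optical axis (not along the pixel's ray), 0 where there is no reading.
- arm.camera_params(name): a dict with "mtx" (3x3 intrinsics, pixels), "R" (3x3) and "t" (3): a world point X has camera coordinates R X + t. Camera axes: x right, y down, z forward; pixel columns grow to the right and rows downward; lengths in mm; the calibration is good to about 2 mm. A picture is of the moment at which its call begins: read the wrist's pose just before it. camera_params takes no time and is no camera call; for the wrist camera it gives the pose at the moment of the call.
- arm.job_done(): hands the job in, once; it reports no verdict.
The state is a dict: "clock": time; "joints": joint angles; "joint_vel": joint speeds; "joint_efforts": joint torques, N m; "position": TCP position; "ee_rot": TCP orientation; "contact_force": force on the tool from outside, world axes, zero at the start; "wrist_torque": the same for the moment, N m; "gripper_width": finger opening in mm.
Only numpy, scipy, OpenCV 4.12 (cv2) and the standard library are available. Lean on these libraries where they do the work, as an engineer would, in place of code of your own. Each camera call takes 0.05 s, during which the arm holds its last target.

## Working session

There is one attempt and no reset: what is moved stays moved. The work goes in short steps, Python scripts to look and compute and a shell command to move; the robot and the scene stay as the last step left them, time stands still between calls to the robot, and variables do not carry over. Pictures are saved under pics/ and viewed, and the job is handed in when it is done.

```bash
mkdir -p pics; ls; python3 - <<'E'
from bench import arm
import cv2,numpy as np
s=arm.read_state();print(s)
for n in("scene","side","wrist"):
    c=arm.camera_params(n);im,d=arm.get_image(n)
    cv2.imwrite(f"pics/{n}0.png",im);np.savez(f"{n}0.npz",im=im,d=d,**c)
    print(n,c)
E
```

```text
pics
{'clock': 0.0, 'joints': array([-1.08138616e+00,  3.85525082e-01,  6.56660436e-03, -5.21256411e-04,
       -1.19397418e+00, -2.58577508e-01]), 'joint_vel': array([ 0.00038913, -0.00138315,  0.0006624 ,  0.00044646,  0.00010964,
       -0.00050053]), 'joint_efforts': array([-5.95526526e-04, -3.92289197e+01,  1.88396466e+01,  4.18595821e+00,
       -4.54831752e-03,  4.45875401e-06]), 'position': array([ 142.95823521, -608.1958556 ,  403.6136822 ]), 'ee_rot': array([-1.15064667e-01,  9.93357399e-01,  1.08282577e-03, -1.64743524e-04]), 'contact_force': array([-0.39579005, -0.15057396,  0.17085396]), 'wrist_torque': array([ 0.02433254, -0.02057876, -0.06917148]), 'gripper_width': 85.32491908275273}
scene {'mtx': array([[446.56402137,   0.        , 321.27603435],
       [  0.        , 446.56402137, 245.26417725],
       [  0.        ,   0.        ,   1.        ]]), 'R': array([[-0.44591636, -0.89478541,  0.02275215],
       [-0.56763136,  0.26304236, -0.78013034],
       [ 0.69206447, -0.36078772, -0.62520316]]), 't': array([400.56410145, 265.76525457, 672.71196429])}
side {'mtx': array([[454.07130152,   0.        , 314.03738504],
       [  0.        , 454.07130152, 244.35134729],
       [  0.        ,   0.        ,   1.        ]]), 'R': array([[-0.82923998, -0.55887255,  0.00474674],
       [-0.29384478,  0.42874298, -0.85430364],
       [ 0.47541172, -0.70981753, -0.5197526 ]]), 't': array([486.53254607,  81.2559829 , 841.28652615])}
wrist {'mtx': array([[372.86644541,   0.        , 316.25188634],
       [  0.        , 372.86644541, 236.03812919],
       [  0.        ,   0.        ,   1.        ]]), 'R': array([[-0.22752854,  0.97377054,  0.00130161],
       [ 0.93244805,  0.2174876 ,  0.28851305],
       [ 0.28066242,  0.06685864, -0.95747508]]), 't': array([624.80492076, -37.77980749, 378.28724554])}
```

View pics/scene0.png

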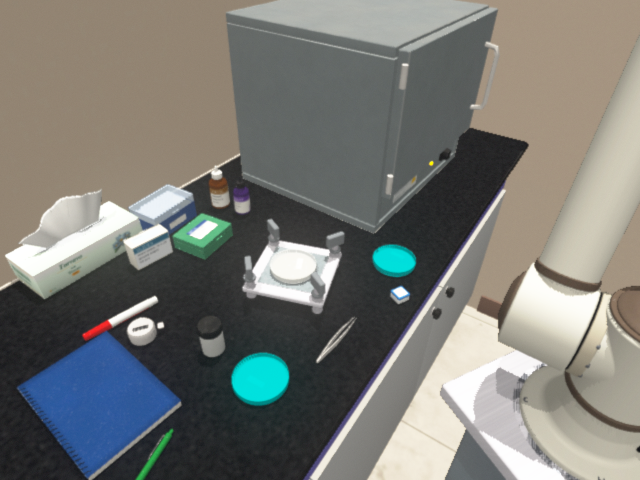

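View pics/side0.png

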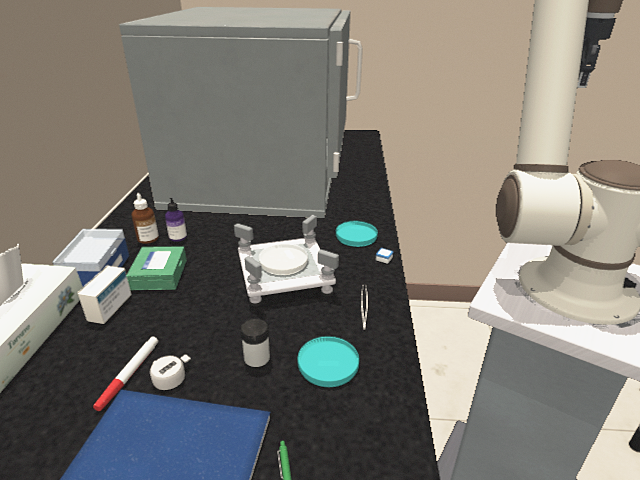

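View pics/wrist0.png

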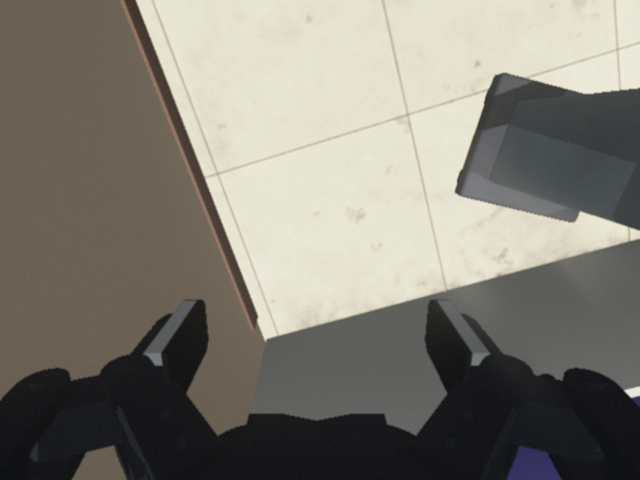

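The table stands at about (293,268) in scene and (285,262) in side, with four grey knobs. Next I'll enlarge both crops.

```bash
python3 - <<'E'
import cv2,numpy as np
a=np.load("scene0.npz")["im"][210:320,235:355];b=np.load("side0.npz")["im"][205:315,225:345]
o=np.hstack([cv2.resize(x,None,fx=3.3,fy=3.3,interpolation=cv2.INTER_CUBIC) for x in(a,b)])
print(o.shape);cv2.imwrite("pics/crop0.png",o)
E
```

```text
(363, 792, 3)
```

View pics/crop0.png

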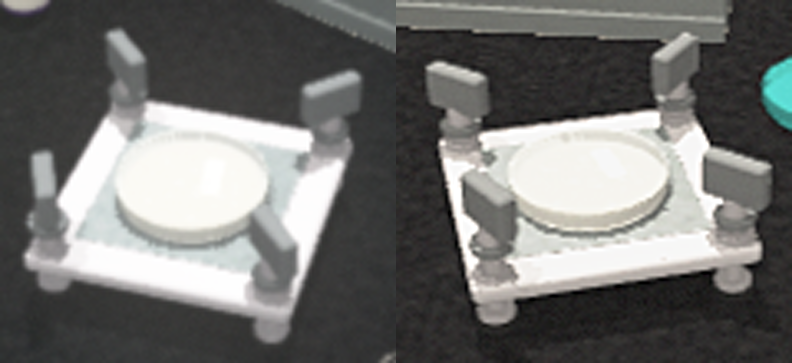

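```bash
cat > h.py <<'E'
import numpy as np,cv2
def pts(f):
    z=np.load(f);d=z["d"].astype(float);K=z["mtx"];v,u=np.mgrid[:480,:640]
    c=np.stack([(u-K[0,2])/K[0,0]*d,(v-K[1,2])/K[1,1]*d,d],-1)
    w=(c-z["t"])@z["R"]; w[d<=0]=np.nan
    return z["im"],w
E
python3 - <<'E'
from h import *
for f,(u0,v0,u1,v1) in(("scene0.npz",(235,210,355,320)),("side0.npz",(225,205,345,315))):
    im,w=pts(f)
    m=np.zeros((480,640),np.uint8);m[v0:v1,u0:u1]=1
    hsv=cv2.cvtColor(im,cv2.COLOR_BGR2HSV)
    k=(m>0)&(w[...,2]>60)&(w[...,2]<100)
    n,l,st,ce=cv2.connectedComponentsWithStats(k.astype(np.uint8))
    print(f)
    for i in range(1,n):
        if st[i,4]<15: continue
        p=w[l==i];c=p.mean(0);q=np.percentile(p[:,2],[50,95,99])
        t=p[:,:2]; e,V=np.linalg.eigh(np.cov(t.T))
        print(ce[i].round(),st[i,4],"mean",c.round(1),"z",q.round(1),"axis deg",np.degrees(np.arctan2(V[1,1],V[0,1])).round(1),"sd",np.sqrt(e).round(1))
    dm=(m>0)&(w[...,2]>44)&(w[...,2]<56)&(hsv[...,2]>190); p=w[dm];print("dish",p.mean(0),len(p))
    
E
```

```text
scene0.npz
[273. 229.] 169 mean [551.4 283.6  77.8] z [79.8 86.9 88.1] axis deg -171.6 sd [ 3.6 11.7]
[335. 240.] 235 mean [467.6 186.7  77. ] z [77.9 87.2 87.8] axis deg 89.7 sd [ 3.1 11.3]
[249. 267.] 156 mean [452.3 369.9  85.4] z [89.4 92.3 92.9] axis deg 163.7 sd [ 3.5 11.5]
[318. 283.] 235 mean [369.  272.7  78.7] z [81.3 87.3 88.1] axis deg -172.5 sd [ 3.4 11.4]
dish [463.54249078 279.53663842  50.95070099] 1163
side0.npz
[310. 224.] 200 mean [469.3 190.5  75.9] z [76.9 86.  87.1] axis deg 87.6 sd [ 3.3 11.7]
[244. 232.] 251 mean [555.1 286.7  75.5] z [76.  86.1 86.7] axis deg -172.6 sd [ 3.  11.5]
[328. 259.] 314 mean [372.6 275.5  75.8] z [76.6 86.1 86.7] axis deg -173.4 sd [ 2.8 11.2]
[253. 267.] 282 mean [457.2 373.6  81. ] z [82.7 91.1 91.5] axis deg 169.0 sd [ 3.1 11.4]
dish [465.03602585 283.84206977  49.93717321] 1101
```

Four candidates, as scene pixels: (273,229), (335,240), (249,267) and (318,283). Only (249,267) stands about 5 mm higher (top at about 92 against 87). Its bar is also about 72° off the radial line, while the others are radial. So that one is the loose knob, in side at (253,267). In the crop it is the left one, seen end-on in scene. Next I'll check the cabinet's extents and refine the knob's top face.

```bash
python3 - <<'E'
from h import *
for f in("scene0.npz","side0.npz"):
    im,w=pts(f);print(f)
    for (u,v) in ([(380,215),(245,170),(465,150),(385,60),(405,180),(490,60)] if f[1]=='c' else [(325,208),(325,20),(335,170),(345,60),(160,200),(356,70)]): print((u,v),w[v,u].round())
    for u,v in ([(249,267)] if f[1]=='c' else [(253,267)]):
        s=np.zeros((480,640),bool);s[v-25:v+25,u-14:u+14]=1
        for lo in(4,6):
          k=s&(w[...,2]>60);p=w[k];zt=np.percentile(p[:,2],98);q=p[p[:,2]>zt-lo/2]
          r,(a,b),ang=cv2.minAreaRect(q[:,:2].astype(np.float32));print("top",zt.round(1),len(q),np.round(r,1),round(a,1),round(b,1),round(ang,1),q.mean(0).round(1))
E
```

```text
scene0.npz
(380, 215) [527.  41.  57.]
(245, 170) [853. 242.  49.]
(465, 150) [ 777. -430.    3.]
(385, 60) [531.  69. 388.]
(405, 180) [526. -12. 133.]
(490, 60) [ 910. -583.  215.]
top 92.7 56 [459.1 367.9] 9.7 36.4 75.1 [459.7 367.8  91.6]
top 92.7 73 [460.  367.8] 10.7 37.9 71.1 [459.2 367.7  91.2]
side0.npz
(325, 208) [nan nan nan]
(325, 20) [591. -43. 413.]
(335, 170) [494.  59. 139.]
(345, 60) [ 594. -136.  323.]
(160, 200) [852. 244.  44.]
(356, 70) [ 832. -623.  203.]
top 91.4 76 [461.2 370.2] 10.6 36.5 75.2 [461.1 370.2  90.6]
top 91.4 89 [461.  369.8] 11.9 36.8 74.1 [459.4 370.7  90.3]
```

```bash
cat > go.py <<'E'
import sys,numpy as np
from scipy.spatial.transform import Rotation as R
from bench import arm
s=arm.read_state();r=R.from_quat(s["ee_rot"]).as_matrix();p=s["position"]
print("t",round(s["clock"],2),"p",p.round(1),"xyaw",np.degrees(np.arctan2(r[1,0],r[0,0])).round(1),"z",r[:,2].round(3),"j",s["joints"].round(2),"F",s["contact_force"].round(1),"w",round(s["gripper_width"],1))
a=[float(v) for v in sys.argv[1:]]
if a:
    d=np.array(a[:3])-p;print("shift",(r.T@d).round(1),"spin(+cw)",-((a[3]-np.degrees(np.arctan2(r[1,0],r[0,0]))+180)%360-180) if len(a)>3 else "")
E
python3 -m jog '[[[-30,40,0,-10],[-60,80,0,-20],[-92,122,0,-30],[-122,163,0,-40],[-153,203,0,-50]]]' 60; python3 go.py 350 -110 404 270
```

```text
clock: 0.78
position: [245.7, -374.1, 404.0]
ee_rot: [-0.526, 0.85, 0.001, 0.0]
contact_force: [1.2, 0.3, 0.1]
gripper_width: 59.8
t 0.78 p [ 245.7 -374.1  404. ] xyaw -116.5 z [-0.     0.002 -1.   ] j [-0.62  0.08 -0.4  -0.   -1.09  0.16] F [1.2 0.3 0.1] w 59.8
shift [-282.9   24.4    0.5] spin(+cw) -26.47196003692227
```

```bash
python3 -m jog '[[[-56,5,0,-5],[-113,10,0,-10],[-170,15,0,-15],[-226,20,0,-20],[-283,24,0,-26]]]'; python3 go.py 390 170 404 300
```

```text
clock: 1.4
position: [350.4, -108.3, 404.7]
ee_rot: [-0.705, 0.709, 0.0, 0.001]
contact_force: [2.1, 0.4, 0.7]
gripper_width: 60.4
t 1.4 p [ 350.4 -108.3  404.7] xyaw -90.3 z [ 0.001  0.002 -1.   ] j [ 0.15 -0.08 -0.56 -0.   -1.09 -0.15] F [2.1 0.4 0.7] w 60.4
shift [-278.5  -38.3    1.2] spin(+cw) -30.276013948442824
```

```bash
python3 -m jog '[[[-56,-4,0,-2],[-112,-8,0,-6],[-168,-16,0,-13],[-224,-26,0,-21],[-279,-38,0,-30]]]'; python3 go.py 450 369 340 345
```

```text
clock: 2.02
position: [389.3, 172.4, 405.4]
ee_rot: [0.866, -0.499, -0.0, -0.001]
contact_force: [-0.1, -0.1, 0.6]
gripper_width: 60.3
t 2.02 p [389.3 172.4 405.4] xyaw -59.9 z [ 0.001  0.002 -1.   ] j [ 0.8   0.04 -0.44 -0.   -1.09 -0.28] F [-0.1 -0.1  0.6] w 60.3
shift [-139.7 -150.9   65.9] spin(+cw) -44.92224311426082
```

```bash
python3 -m jog '[[[-28,-30,13,-9],[-56,-60,26,-18],[-84,-90,39,-27],[-112,-120,52,-36],[-140,-151,66,-45]]]'; python3 go.py 460 369 340 345
python3 - <<'E'
from bench import arm
import cv2,numpy as np
c=arm.camera_params("wrist");im,d=arm.get_image("wrist")
cv2.imwrite("pics/wrist1.png",im);np.savez("wrist1.npz",im=im,d=d,**c)
E
```

```text
clock: 2.65
position: [450.1, 370.6, 339.2]
ee_rot: [0.992, -0.127, 0.0, -0.001]
contact_force: [1.2, 0.2, 0.1]
gripper_width: 60.0
t 2.65 p [450.1 370.6 339.2] xyaw -14.6 z [ 0.001  0.002 -1.   ] j [ 0.97  0.37 -0.19 -0.   -1.01  0.35] F [1.2 0.2 0.1] w 60.0
shift [10.  -0.9 -0.8] spin(+cw) 0.38422429109255063
```

View pics/wrist1.png

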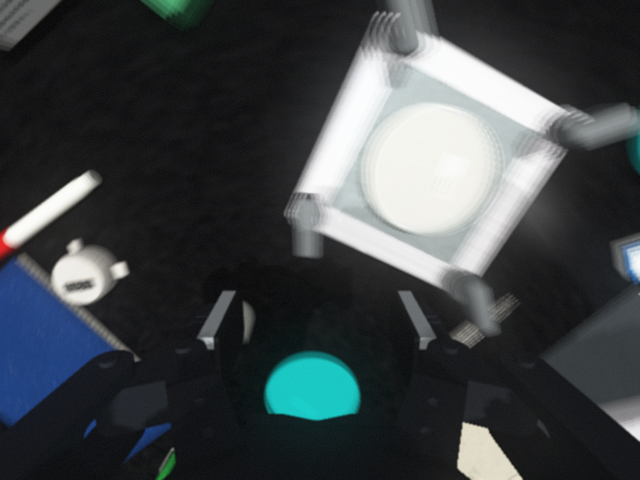

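The picture is motion-blurred. The loose knob shows at about (307,238), with its bar along tool x, that is, vertical in the image. I'll measure again at rest.

```bash
python3 -m jog '[[[6,0,0,0],[10,0,0,0],[10,0,0,0],[10,0,0,0],[10,0,0,0]]]'; python3 go.py 460 369 340 345
cat > look.py <<'E'
import sys
from bench import arm
from h import *
n=sys.argv[1];g=sys.argv[2] if len(sys.argv)>2 else "wrist"
c=arm.camera_params(g);im,d=arm.get_image(g)
cv2.imwrite(f"pics/{n}.png",im);np.savez(f"{n}.npz",im=im,d=d,**c)
E
python3 look.py wrist2
python3 - <<'E'
from h import *
im,w=pts("wrist2.npz")
k=((w[...,2]>66)&(w[...,2]<100)).astype(np.uint8)
n,l,st,ce=cv2.connectedComponentsWithStats(k)
for i in range(1,n):
    if st[i,4]<150: continue
    p=w[l==i];zt=np.percentile(p[:,2],95);q=p[p[:,2]>zt-2.5]
    r,(a,b),ang=cv2.minAreaRect(q[:,:2].astype(np.float32));print(ce[i].round(),st[i,4],"zt",zt.round(1),np.round(r,1),round(a,1),round(b,1),round(ang,1),q.mean(0).round(1))
E
```

```text
clock: 3.32
position: [460.8, 371.5, 337.2]
ee_rot: [0.992, -0.125, 0.001, -0.001]
contact_force: [0.1, 0.0, -0.1]
gripper_width: 59.9
t 3.33 p [460.8 371.5 337.2] xyaw -14.3 z [ 0.001  0.002 -1.   ] j [ 0.95  0.38 -0.17 -0.   -1.01  0.37] F [ 0.1  0.  -0.1] w 59.9
shift [-0.2  2.7 -2.8] spin(+cw) 0.6816519068918296
[427.  41.] 2295 zt 86.3 [558.7 282.8] 37.3 11.6 3.0 [558.9 282.9  85.3]
[606. 152.] 1791 zt 86.2 [472.6 190.4] 11.6 29.4 3.3 [472.8 190.3  85.2]
[321. 242.] 1239 zt 91.1 [461.9 368.5] 11.5 36.9 73.8 [462.2 368.5  90. ]
[487. 322.] 1388 zt 85.9 [375.5 271.8] 38.1 11.7 3.4 [376.3 271.9  85. ]
```

View pics/wrist2.png

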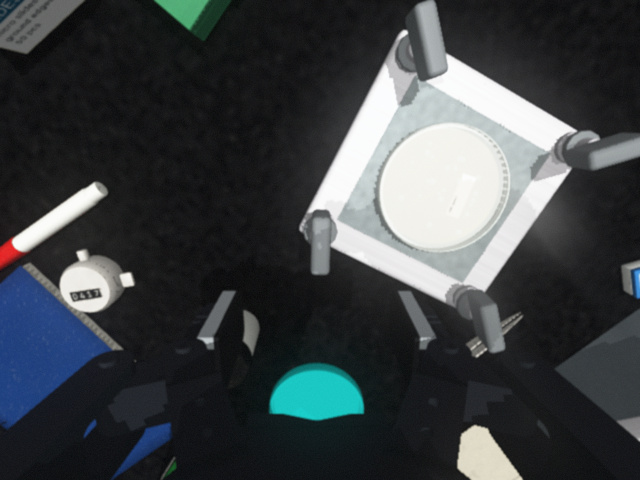

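Measured at rest: loose knob top at pixel (321,242), world (461.9, 368.5), top z 91. The face is 37x11.5 mm, which matches 38x12. Its bar is at -16.2°. The other bars are at 3.3°/93.3°, so it needs about 70.5° clockwise. Now I'll descend.

```bash
python3 go.py 461.9 368.5 235 -16.2
```

```text
t 3.38 p [460.8 371.7 337. ] xyaw -14.3 z [ 0.001  0.002 -1.   ] j [ 0.95  0.38 -0.17 -0.   -1.01  0.37] F [-0.1  0.1  0.7] w 59.6
shift [  1.8   3.  102. ] spin(+cw) 1.8917949494243658
```

```bash
python3 -m jog '[[[2,3,25,2],[2,3,50,2],[2,3,72,2],[2,3,80,2],[2,3,80,2]]]' 50; python3 go.py 461.9 368.5 235 -16.2;python3 look.py wrist3
```

```text
clock: 4.0
position: [462.1, 368.5, 257.0]
ee_rot: [0.99, -0.142, 0.0, -0.001]
contact_force: [0.5, -0.6, -0.1]
gripper_width: 50.0
t 4.0 p [462.1 368.5 257. ] xyaw -16.3 z [ 0.001  0.002 -1.   ] j [ 0.95  0.47 -0.26 -0.   -0.83  0.34] F [ 0.5 -0.6 -0.1] w 50.0
shift [-0.3  0.1 22. ] spin(+cw) -0.09660322464173987
```

View pics/wrist3.png

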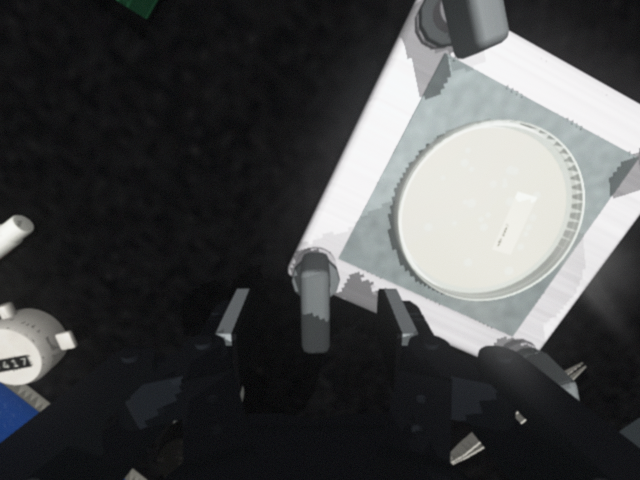

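The bar at (315,300) sits centred between the jaws at (232,..) and (398,..) and parallel to them, so I'll go down the rest and close.

```bash
python3 -m jog '[[[0,0,10,0],[0,0,18,0],[0,0,22,0],[0,0,22,0],[0,0,22,0]]]'; python3 go.py 461.9 368.5 235 -16.2; python3 -m jog '[[[0,0,0,0],[0,0,0,0],[0,0,0,0],[0,0,0,0],[0,0,0,0]]]' 6;python3 go.py; python3 look.py wrist4
```

```text
clock: 4.68
position: [462.5, 368.8, 235.8]
ee_rot: [0.99, -0.142, 0.001, -0.002]
contact_force: [0.5, 0.6, -0.1]
gripper_width: 50.4
t 4.67 p [462.5 368.8 235.8] xyaw -16.3 z [ 0.002  0.003 -1.   ] j [ 0.95  0.5  -0.28  0.   -0.79  0.34] F [ 0.5  0.6 -0.1] w 50.4
shift [-0.4  0.5  0.8] spin(+cw) -0.08657856038101386
clock: 5.3
position: [462.4, 368.8, 236.1]
ee_rot: [0.99, -0.142, 0.001, -0.002]
contact_force: [-0.3, -1.5, 4.2]
gripper_width: 10.8
t 5.3 p [462.4 368.8 236.1] xyaw -16.3 z [ 0.002  0.003 -1.   ] j [ 0.95  0.5  -0.28  0.   -0.79  0.34] F [-0.3 -1.5  4.2] w 10.8
```

View pics/wrist4.png

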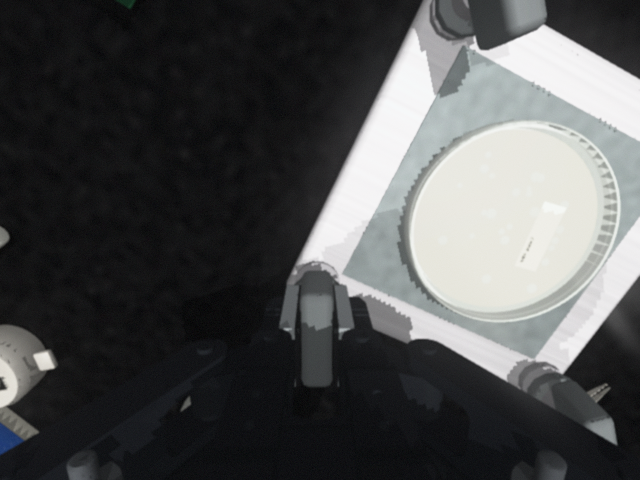

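The knob is gripped. Now I'll turn it clockwise, following the screw down (4 mm/rad).

```bash
python3 -m jog '[[[0,0,0.5,6],[0,0,1,13],[0,0,1.5,20],[0,0,2,28],[0,0,2.5,35]]]'; python3 go.py 462.4 368.8 231.2 -86.8
```

```text
clock: 5.98
position: [462.3, 368.5, 233.7]
ee_rot: [0.901, -0.435, 0.0, -0.001]
contact_force: [-1.1, -2.0, 4.4]
gripper_width: 10.9
t 5.97 p [462.3 368.5 233.7] xyaw -51.5 z [ 0.002  0.002 -1.   ] j [ 0.95  0.5  -0.29  0.   -0.78 -0.28] F [-1.1 -2.   4.4] w 10.9
shift [-0.2 -0.2  2.5] spin(+cw) 35.28979520054702
```

```bash
python3 -m jog '[[[0,0,0.6,8],[0,0,1.1,16],[0,0,1.7,24],[0,0,2.2,31],[0,0,2.5,35]]]'; python3 go.py 462.4 368.8 231.2 -86.8; python3 look.py wrist5
python3 - <<'E'
from h import *
im,w=pts("wrist5.npz")
k=((w[...,2]>66)&(w[...,2]<100)).astype(np.uint8)
n,l,st,ce=cv2.connectedComponentsWithStats(k)
for i in range(1,n):
    if st[i,4]<150: continue
    p=w[l==i];zt=np.percentile(p[:,2],95);q=p[p[:,2]>zt-2.5]
    r,(a,b),ang=cv2.minAreaRect(q[:,:2].astype(np.float32));print(ce[i].round(),st[i,4],"zt",zt.round(1),np.round(r,1),round(a,1),round(b,1),round(ang,1))
E
```

```text
clock: 6.6
position: [462.1, 368.3, 231.3]
ee_rot: [0.727, -0.686, 0.0, -0.001]
contact_force: [-1.6, -1.0, 3.9]
gripper_width: 11.2
t 6.6 p [462.1 368.3 231.3] xyaw -86.7 z [ 0.001  0.001 -1.   ] j [ 0.95  0.5  -0.29  0.   -0.78 -0.89] F [-1.6 -1.   3.9] w 11.2
shift [-0.5 -0.4  0.1] spin(+cw) 0.1496831521427282
[592.  63.] 4746 zt 86.0 [384.9 272.3] 20.9 11.8 3.3
[45. 65.] 4497 zt 86.2 [548.6 282.2] 19.7 11.8 3.2
[317. 327.] 7079 zt 96.0 [461.9 367. ] 37.8 25.2 3.0
```

View pics/wrist5.png

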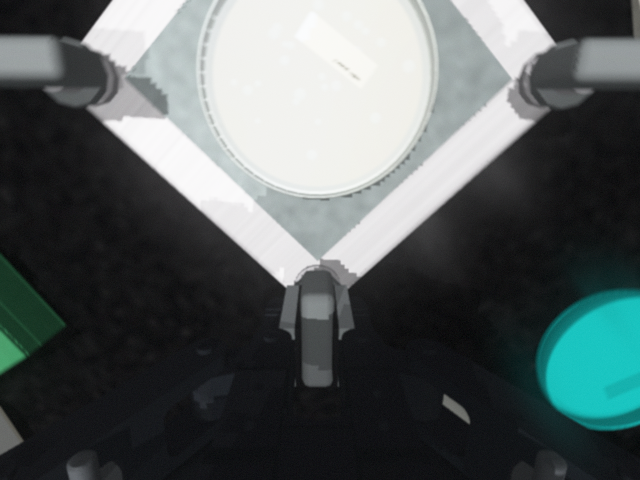

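The bar at (317,330) now points at the dish and the middle. The table hasn't turned, since the other bars still read 3.2–3.3°. I'll open, then lift straight up.

```bash
python3 -m jog '[[[0,0,0,0],[0,0,0,0],[0,0,0,0],[0,0,-5,0],[0,0,-30,0]]]' 40; python3 go.py; python3 -m jog '[[[0,0,-30,0],[0,0,-60,0],[0,0,-80,0],[0,0,-80,0],[0,0,-80,0]]]'; python3 go.py; python3 look.py wrist6; python3 look.py side6 side; python3 look.py scene6 scene
python3 - <<'E'
from h import *
for f in("wrist6","side6","scene6"):
  im,w=pts(f+".npz");print(f)
  k=((w[...,2]>66)&(w[...,2]<100)&(w[...,0]<620)&(w[...,0]>340)&(w[...,1]>160)&(w[...,1]<410)).astype(np.uint8)
  n,l,st,ce=cv2.connectedComponentsWithStats(k)
  for i in range(1,n):
    if st[i,4]<50: continue
    p=w[l==i];zt=np.percentile(p[:,2],95);q=p[p[:,2]>zt-2.5]
    r,(a,b),ang=cv2.minAreaRect(q[:,:2].astype(np.float32));print(ce[i].round(),st[i,4],"zt",zt.round(1),np.round(r,1),round(a,1),round(b,1),round(ang,1))
E
```

```text
clock: 7.28
position: [461.8, 367.9, 260.3]
ee_rot: [0.727, -0.687, 0.0, 0.001]
contact_force: [-0.8, -0.0, -0.3]
gripper_width: 39.8
t 7.28 p [461.8 367.9 260.3] xyaw -86.7 z [-0.001 -0.002 -1.   ] j [ 0.95  0.47 -0.26 -0.   -0.84 -0.89] F [-0.8 -0.  -0.3] w 39.8
clock: 7.9
position: [461.6, 367.8, 339.4]
ee_rot: [0.727, -0.687, -0.0, 0.002]
contact_force: [-0.4, -1.0, -0.1]
gripper_width: 40.0
t 7.9 p [461.6 367.8 339.4] xyaw -86.7 z [-0.003 -0.003 -1.   ] j [ 0.95  0.38 -0.17 -0.   -1.02 -0.89] F [-0.4 -1.  -0.1] w 40.0
wrist6
[472.  94.] 1728 zt 86.3 [376.1 271.6] 37.8 11.6 3.2
[156.  96.] 1746 zt 86.4 [558.7 282.9] 37.3 11.6 3.3
[315. 245.] 1151 zt 86.3 [461.5 368.2] 11.5 36.6 3.1
side6
[310. 223.] 165 zt 86.2 [471.9 186. ] 11.2 39.5 5.7
[244. 231.] 209 zt 85.8 [557.9 285.5] 35.0 13.4 5.2
[328. 258.] 262 zt 85.9 [375.2 272.1] 37.6 12.4 1.5
[253. 268.] 256 zt 86.2 [460.4 369.3] 12.8 37.8 6.6
scene6
[273. 228.] 153 zt 87.1 [555.3 281.9] 35.7 10.8 2.5
[335. 239.] 210 zt 87.1 [470.5 185.3] 12.5 35.9 2.7
[248. 269.] 250 zt 86.9 [459.2 368.3] 13.7 37.2 6.4
[318. 283.] 214 zt 87.3 [372.5 270.3] 36.5 11.3 5.3
```

View pics/wrist6.png

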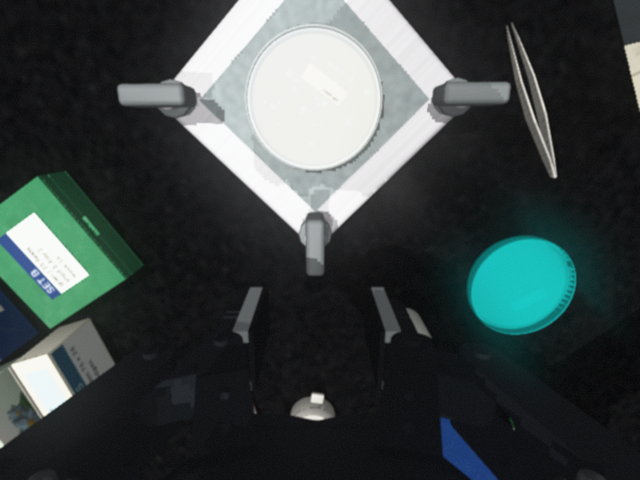

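View pics/side6.png

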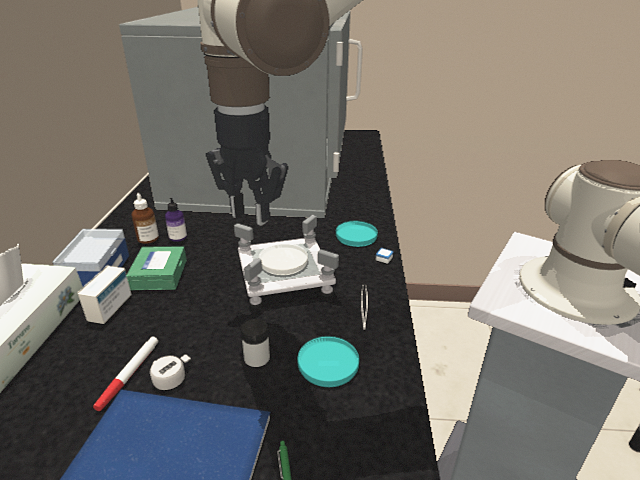

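The wrist view shows the knob at (315,245) with its bar at 93.1°, against 93.3° for the table's radial line. All knob tops are at 86.3 mm, the dish sits centred at (316,98), and the gripper is clear. I'll hand in.

```bash
python3 -c "
from bench import arm
print(arm.job_done())"
```

```text
the job is handed in; nothing more can be done
None
```

I gripped the loose knob by its bar, turned it about 70° clockwise while following the screw down 5 mm, then released it and lifted clear. I handed the job in at about 8 s.

**Last checks**
- **Bar direction:** in the wrist view it is within about 0.2° of pointing to the middle. The side and scene views read 1–5° off, but the locked bars scatter by about 2° there too.
- **Height:** the loose knob's top is at 86.3 mm, level with the two other knobs in that view (86.3 and 86.4 mm). The side and scene views agree to within about 0.5 mm.
- **Table and dish:** the other knobs were within 1 mm of their starting places in the wrist view, and the dish lies in the middle of the table.
- **Robot:** the gripper is clear of everything, and the contact force reads about zero.

I could not measure the foot's load directly. That it lies within 1 to 7.5 N is inferred from the knob's angle and height. No check failed.

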